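# Make up two kits of components for board assembly

### The arm

A 7-joint arm with a two-finger parallel gripper is mounted at the origin on the work surface. World frame = base frame: x ahead of the robot, y to its left, z up, the work surface at z = 0. Lengths are in m, angles in rad, forces in N, time in s.
With the tool pointing down it reaches from about 0.425 to 0.925 m from the base axis. Payload 6.8 kg.
Tool frame: the origin (TCP) lies between the finger pads; the fingertips stand r.tcp_to_tips ahead of it and the grasp point (between the pads) lies 3 mm ahead of it (r.tcp_to_tips is the distance from the TCP to the fingertips, in m); z points along the fingers, y is the line along which they close (so a half turn about z gives the same grasp; the last joint's range is limited). The gripper opens to 85 mm and grips with 20 to 120 N. Pads are 22 mm wide; open, the fingers measure 114 mm over their backs; the gripper's body (76 mm by 85 mm) begins 54 mm behind the grasp point. The pads swing forward as they close: fully open they stand 13 mm farther back than shut.
Start: joints at [1.073, 0.477, 0.022, 1.555, -0.011, 1.109, -0.083], TCP at [0.257, -0.624, 0.253] pointing down, gripper open.
Joint ranges: [-2.96, 2.96], [-0.34, 2.1], [-1.41, 1.46], [0.24, 2.44], [-1.37, 4.51], [0.17, 1.92], [-2.96, 2.96]. Speed limits (rad/s): [2.39, 2.39, 3.14, 3.14, 3.14, 3.14, 3.14].

### API

Orientations are given as a rotation vector (axis times angle).
In Python, from bench import r gives the robot as it stands. The module is installed in compiled form; this text tells all that it offers.
- The arm moves only by the tool step_arm, never from a script. Its argument "moves" is a list of rows, each an object of numbers: "rx", "ry", "rz": the turn, a rotation vector about the tool's x, y, z in degrees; "dx", "dy", "dz": the shift along the tool's x, y, z in mm; "gripper": the opening, from -1 (shut) to 1 (fully open). In form: [{"rx": .., "ry": .., "rz": .., "dx": .., "dy": .., "dz": .., "gripper": ..}, ...]. A call has 1 to 20 rows; each row shifts and turns the commanded pose from where the row before left it, along the tool's axes as they then stand; what a row does not reach is not made up. A row lasts 1/8 s, in which the tool goes at most 62.5 mm and 10.7 degrees, less where a joint would pass 70% of its speed; a pose out of reach is approached as far as the arm can. A call is refused whole if a number of a shift passes 62.5 or a number of a turn 10.7, either way. A call with a gripper value outside its range is refused whole. The fingers move at their own pace and stop on an object; "grip_force" is the grip in N (left out, the last holds). Time passes only in rows, so rows that do not move let the fingers close. It gives the time, the measured TCP pose, the force, the opening and the grip force at its end, in the units of the state.
- r.get_obs(): the state, without advancing time (a new reading comes with each control period).
- r.grab_frame(name): name is "scene" or "top"; returns the picture (420x560x3 uint8, blue, green, red); there is no depth.
- r.camera_info(name): a dict with "mtx" (3x3 intrinsics, pixels), "D" ([k1, k2, p1, p2, k3] as OpenCV has them; the pictures are not rectified), "rvec" (rotation vector, rad) and "tvec" (3), from world to camera coordinates, as OpenCV has them. Camera axes: x right, y down, z forward; pixel columns grow to the right and rows downward; lengths in m; the calibration is good to about 2 mm. A picture is of the moment at which its call begins. camera_info takes no time and is no camera call.
- r.hand_in(): hands the job in; it is judged then, once.
The state is a dict: "clock": time; "joints": joint angles; "qvel": joint speeds; "tau": joint torques, N m; "tcp_pos": TCP position; "orientation": TCP orientation; "contact_force": force on the tool from outside, world axes, zero at the start; "moment": the same for the moment, N m; "grip_width": finger opening in m; "gripper_force": force on a finger pad.
Only numpy, scipy, OpenCV 4.12 (cv2) and the standard library are available. Lean on these libraries where they do the work, as an engineer would, in place of code of your own. Each camera call takes 0.05 s, during which the arm holds its last target. There are 200 camera calls.

### The job

Make up the two kits from the stock on the bench: in the three-compartment tray put the transformer in the widest compartment, the finned heatsink in the middle one and the tall slim capacitor in the narrowest; in the two-compartment tray put the short fat capacitor in the wider compartment and the relay in the narrower. Every part must end standing upright, flat on the floor of its compartment; set the parts down rather than dropping them and do not tip any over. Leave the bottle, the spool and the screwdriver where they are.

Things in the scene. Friction and masses are not known exactly. Their poses are not given: they have to be found in the camera images.
- tray3: Plastic tray (black floor, grey walls) fixed to the bench, three compartments in a row along its y. Origin: centre of the underside, z up; yaw within 0.3. Outside 86 (x) by 216 mm (y); floor 3 mm, walls 3 mm thick, tops 12 mm above the bench. Each compartment is 80 mm long in x, centred on x = 0. Widest: 84 mm, centre at y = +63 mm. Middle: 66 mm, centre at y = -15 mm. Narrowest: 54 mm, centre at y = -78 mm.
- tray2: Plastic tray (black floor, grey walls) fixed to the bench, two compartments in a row along its y. Origin: centre of the underside, z up; yaw within 0.3. Outside 86 (x) by 149 mm (y); floor 3 mm, walls 3 mm thick, tops 12 mm above the bench. Each compartment is 80 mm long in x, centred on x = 0. Wider: 84 mm, centre at y = -29.5 mm. Narrower: 56 mm, centre at y = +43.5 mm.
- transformer: Loose mains transformer, about 0.3 kg: dark steel core 44 mm (x) by 26 mm (y) by 46 mm high, with a copper-coloured winding 28 mm wide in x that bulges out to 54 mm along y, from 10 to 36 mm above the underside. The core's end faces, 44 mm apart along x, are flat and good to grip. Origin: centre of the underside, z up; stands on the bench.
- heatsink: Loose bare aluminium heatsink with seven upright fins, 40 mm (x, across the fins) by 32 mm (y, along the fins) by 45 mm high, about 0.09 kg. The outer fins' faces, 40 mm apart along x, are flat and good to grip. Origin: centre of the underside, z up; stands on the bench.
- tall_capacitor: Loose capacitor, a slim upright cylinder in a black sleeve with an aluminium top: 30 mm in diameter, 60 mm high, about 0.06 kg. Origin: centre of the underside, z up; stands on the bench.
- short_capacitor: Loose capacitor, a fat upright cylinder in a black sleeve with an aluminium top: 42 mm in diameter, 46 mm high, about 0.08 kg. Origin: centre of the underside, z up; stands on the bench.
- relay: Loose relay: a clear plastic case, 34 mm (x) by 28 mm (y), with white and steel parts showing through, on a black base 36 mm (x) by 30 mm (y) and 12 mm high; 48 mm high over all, about 0.06 kg. Origin: centre of the underside, z up; stands on the bench.
- flux_bottle: Bystander: small capped amber bottle, 40 mm in diameter, 95 mm high, standing loose at the robot's right. Origin: centre of the underside.
- solder_spool: Bystander: metal spool, 54 mm in diameter, 40 mm high, standing loose beyond the trays. Origin: centre of the underside.
- screwdriver: Bystander: screwdriver lying loose at the robot's left, about 200 mm long along its x. Origin: on the bench, under its middle.
Not all that is in view belongs to the job. What is shaped like the tall_capacitor but red is not meant.

How it is judged:
At the end, for the whole second after the job is handed in: Each of the five parts stands in its own compartment: upright within 0.1 rad, its underside resting on the tray's floor (origin no more than 6 mm above the tray's underside), its origin at least 10 mm inside the compartment's walls, and at rest (under 0.02 m/s) (y of transformer in the frame of tray3 between 0.031 and 0.095 m and x of transformer in the frame of tray3 between -0.03 and 0.03 m and z of transformer in the frame of tray3 between 0 and 0.006 m and angle between each of transformer, heatsink, tall_capacitor, short_capacitor, relay's own z axis and vertical below 0.1 rad and linear speed of each of transformer, heatsink, tall_capacitor, short_capacitor, relay below 0.02 m/s and angular speed of each of transformer, heatsink, tall_capacitor, short_capacitor, relay below 0.2 rad/s and y of heatsink in the frame of tray3 between -0.038 and 0.008 m and x of heatsink in the frame of tray3 between -0.03 and 0.03 m and z of heatsink in the frame of tray3 between 0 and 0.006 m and y of tall_capacitor in the frame of tray3 between -0.095 and -0.061 m and x of tall_capacitor in the frame of tray3 between -0.03 and 0.03 m and z of tall_capacitor in the frame of tray3 between 0 and 0.006 m and y of short_capacitor in the frame of tray2 between -0.0615 and 0.0025 m and x of short_capacitor in the frame of tray2 between -0.03 and 0.03 m and z of short_capacitor in the frame of tray2 between 0 and 0.006 m and y of relay in the frame of tray2 between 0.0255 and 0.0615 m and x of relay in the frame of tray2 between -0.03 and 0.03 m and z of relay in the frame of tray2 between 0 and 0.006 m); the robot touches nothing.
It fails at once if a part is tipped over (more than 40 degrees) (angle between any of transformer, heatsink, tall_capacitor, short_capacitor, relay's own z axis and vertical above 0.7 rad).
It fails at once if a part is dropped or thrown: faster than 0.8 m/s while the fingers do not hold it ((contact force between transformer and the fingers below 0.01 N and linear speed of transformer above 0.8 m/s) or (contact force between heatsink and the fingers below 0.01 N and linear speed of heatsink above 0.8 m/s) or (contact force between tall_capacitor and the fingers below 0.01 N and linear speed of tall_capacitor above 0.8 m/s) or (contact force between short_capacitor and the fingers below 0.01 N and linear speed of short_capacitor above 0.8 m/s) or (contact force between relay and the fingers below 0.01 N and linear speed of relay above 0.8 m/s)).
It fails at once if the bottle, spool or screwdriver is moved by more than 20 mm (distance of any of flux_bottle, solder_spool, screwdriver from where it was at the start of the episode above 0.02 m).
It also fails if it takes over 128 s, if anything falls off the work surface, if the arm or the gripper's body presses on something with over 40 N, if the wrist force passes 120 N, or if a joint passes its speed limit or range.

## Working session

There is one attempt and no reset: what is moved stays moved. The work goes in short steps, Python scripts to look and compute and a tool call to move; the robot and the scene stay as the last step left them, time stands still between calls to the robot, and variables do not carry over. Pictures are saved under pics/ and viewed, at most 14 in all, crops included, and the job is handed in when it is done.

Besides the shell and the picture viewer there is one more tool, called after "Call:" as name(argument=value, ...) on one line, values as JSON. step_arm: Moves the arm, as the interface text tells. Its arguments: {"type":"object","properties":{"moves":{"type":"array","items":{"type":"object","properties":{"rx":{"type":"number"},"ry":{"type":"number"},"rz":{"type":"number"},"dx":{"type":"number"},"dy":{"type":"number"},"dz":{"type":"number"},"gripper":{"type":"number"}}}},"grip_force":{"type":"number"}},"required":["moves"]}

```bash
mkdir -p pics; python3 - <<'E'
from bench import r
import cv2
for n in("scene","top"):
    f=r.grab_frame(n);cv2.imwrite(f"pics/{n}0.png",f)
    print(n,r.camera_info(n))
print(r.get_obs(),r.tcp_to_tips)
E
```

```text
scene {'mtx': array([[411.17120108,   0.        , 280.7246699 ],
       [  0.        , 411.17120108, 207.75448113],
       [  0.        ,   0.        ,   1.        ]]), 'D': array([0.03262317, 0.        , 0.        , 0.        , 0.        ]), 'rvec': array([ 1.46337307,  2.24062548, -0.75264711]), 'tvec': array([ 0.24107738, -0.40388277,  1.54075053])}
top {'mtx': array([[462.14550117,   0.        , 278.97704799],
       [  0.        , 462.14550117, 208.91939355],
       [  0.        ,   0.        ,   1.        ]]), 'D': array([-0.15831443,  0.        ,  0.        ,  0.        ,  0.        ]), 'rvec': array([ 2.19383244, -2.13177124,  0.11648861]), 'tvec': array([1.02918381e-03, 5.90149417e-01, 1.27121678e+00])}
{'clock': 0.1, 'joints': array([ 1.07292426,  0.47774022,  0.0223662 ,  1.55630743, -0.01153232,
        1.10929734, -0.08306938]), 'qvel': array([-0.00081267, -0.00034772,  0.0016727 , -0.00285752,  0.00048663,
        0.00118939, -0.00089064]), 'tau': array([ 4.54759720e-03, -5.97759140e+01,  1.61363337e+00, -2.81954473e+01,
        1.28291018e-02,  4.96715773e-03, -1.25159036e-05]), 'tcp_pos': array([ 0.25629298, -0.62393644,  0.25242714]), 'orientation': array([-3.08057536e+00, -6.08104317e-01,  6.47066421e-04]), 'contact_force': array([ 0.02679403,  0.80511386, -0.0511552 ]), 'moment': array([-0.03143319,  0.00145152,  0.0060768 ]), 'gripper_force': 0.0, 'grip_width': 0.08549053633757772} 0.022
```

View pics/top0.png

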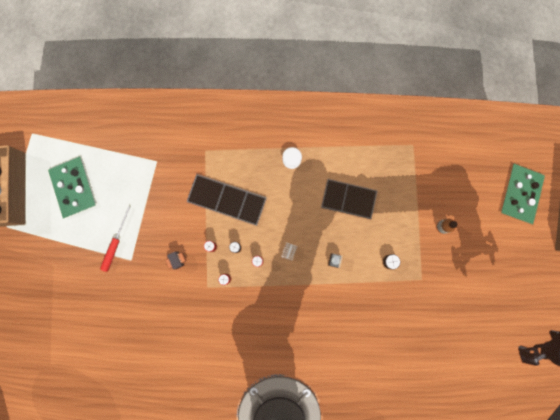

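View pics/scene0.png

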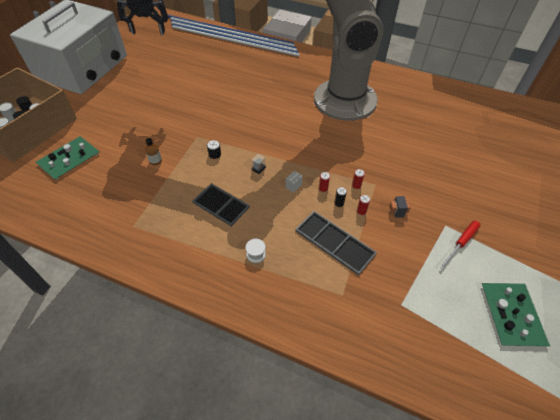

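The top view shows tray3 at about (227,199), tray2 at (349,199), the spool at (292,158), the bottle at (448,226) and the screwdriver at (115,240). The transformer is at (176,260), the heatsink at (289,251), the relay at (335,260) and the short capacitor at (392,262). There are four slim cylinders, at (209,246), (235,247), (257,261) and (224,280). In the scene view, the one at (340,197) is black and the other three are red. That one should be (235,247) in the top view; I'll confirm it in an enlarged crop.

```bash
cat > h.py <<'E'
import cv2,numpy as np
from bench import r
def ray(n,uv):
    c=r.camera_info(n);R=cv2.Rodrigues(c["rvec"])[0]
    p=cv2.undistortPoints(np.array(uv,float).reshape(-1,1,2),c["mtx"],c["D"]).reshape(-1,2)
    return -R.T@c["tvec"], np.c_[p,np.ones(len(p))]@R
def plane(n,uv,z):
    o,d=ray(n,uv);return o+d*((z-o[2])/d[:,2])[:,None]
def proj(n,P):
    c=r.camera_info(n);return cv2.projectPoints(np.array(P,float).reshape(-1,1,3),c["rvec"],c["tvec"],c["mtx"],c["D"])[0].reshape(-1,2)
E
python3 - <<'E'
from h import *
t=cv2.imread("pics/top0.png");s=cv2.imread("pics/scene0.png")
a=cv2.resize(t[170:295,160:410],None,fx=3.2,fy=3.2,interpolation=cv2.INTER_CUBIC)
cv2.imwrite("pics/c1.png",a)
cv2.imwrite("pics/c2.png",cv2.resize(s[130:280,190:420],None,fx=3.4,fy=3.4,interpolation=cv2.INTER_CUBIC))
# trays: dark masks
v=t.max(2)
for nm,(x0,y0,x1,y1) in dict(t3=(180,165,275,230),t2=(315,172,385,225)).items():
    m=((v<45)*255).astype('uint8');k=np.zeros_like(m);k[y0:y1,x0:x1]=m[y0:y1,x0:x1]
    n,l,st,ce=cv2.connectedComponentsWithStats(k)
    for i in range(1,n):
        if st[i,4]>100:
            c=cv2.findContours((l==i).astype('uint8'),0,1)[0][0].reshape(-1,2)
            P=plane("top",c,0.003)[:,:2]
            print(nm,st[i],cv2.minAreaRect((P*1000).astype(np.float32)))
for q,z in [((209,246),.06),((235,247),.06),((257,261),.06),((224,280),.06),((176,260),.046),((289,251),.045),((335,260),.048),((392,262),.046)]:
    P=plane("top",[q],z)[0];print(q,P.round(3),proj("scene",P).round(0))
E
```

```text
(209, 246) [0.479 0.207 0.06 ] [[365. 198.]]
(235, 247) [0.478 0.135 0.06 ] [[341. 191.]]
(257, 261) [0.442 0.074 0.06 ] [[325. 176.]]
(224, 280) [0.387 0.162 0.06 ] [[359. 172.]]
(176, 260) [0.437 0.301 0.046] [[400. 201.]]
(289, 251) [ 0.472 -0.013  0.045] [[294. 177.]]
(335, 260) [ 0.451 -0.141  0.048] [[259. 159.]]
(392, 262) [ 0.449 -0.301  0.046] [[214. 144.]]
```

View pics/c1.png

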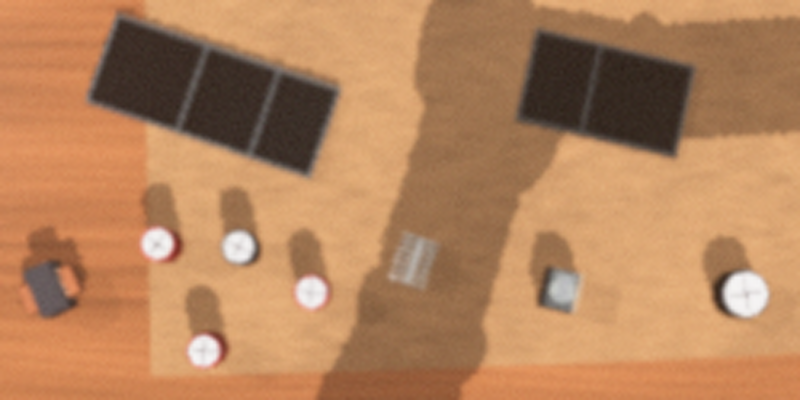

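View pics/c2.png

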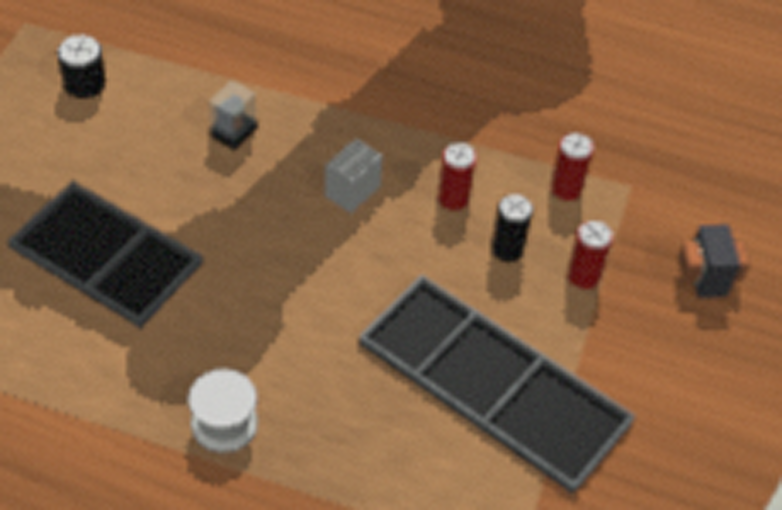

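Only the cylinder at top pixel (235,247), crop (239,247), has a black sleeve in both views; the other three have red rims. So that one is the tall capacitor. Next I'll take a fine measurement of the tray floors and the outlines of the boxy parts.

```bash
python3 - <<'E'
from h import *
t=cv2.imread("pics/top0.png")
q=lambda pts:[(160+(a+.5)/3.2-.5,170+(b+.5)/3.2-.5) for a,b in pts]
for nm,c in dict(t3=[(118,13),(340,88),(311,175),(87,100)],t2=[(540,30),(693,67),(677,157),(516,122)]).items():
    P=plane("top",q(c),.012)[:,:2]; 
    print(nm,P.mean(0).round(4),cv2.minAreaRect((P*1000).astype(np.float32)),'yaw',[np.arctan2(-(d[0]),d[1]).round(3) for d in (P[0]-P[1],P[3]-P[2])])
for nm,c,z in [('tall',(240,246),.06),('short',(745,294),.046),('relay',(562,288),.048),('bottle',((448-160)*3.2,(226-170)*3.2),.095)]:
    print(nm,plane("top",q([c]),z)[0].round(4))
pan=[cv2.resize(t[y-20:y+20,x-20:x+20],None,fx=6.6,fy=6.6,interpolation=cv2.INTER_CUBIC) for x,y in [(176,260),(289,251),(335,260)]]
cv2.imwrite("pics/c3.png",np.hstack(pan))
E
```

```text
t3 [0.6168 0.1706] ((617.1759643554688, 170.39877319335938), (214.16896057128906, 84.02662658691406), 73.21965789794922) yaw [np.float64(-0.3), np.float64(-0.293)]
t2 [ 0.6268 -0.1837] ((627.7334594726562, -183.1420135498047), (148.4771270751953, 86.6511001586914), 79.32817840576172) yaw [np.float64(-0.208), np.float64(-0.186)]
tall [0.4795 0.1364 0.06  ]
short [ 0.4499 -0.3028  0.046 ]
relay [ 0.4515 -0.1418  0.048 ]
bottle [ 0.5501 -0.4447  0.095 ]
```

View pics/c3.png

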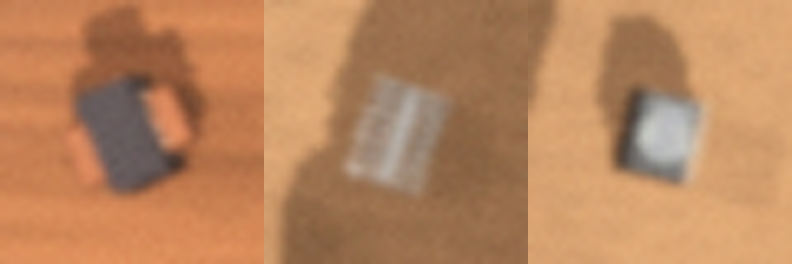

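The transformer's core axis runs along (44,93) in the left panel. The relay is in the right panel. The heatsink's fin direction is ambiguous, so I'll take one closer crop while heading to the short capacitor.

```bash
cat >> h.py <<'E'
def go(x,y,z,phi=None):
    """shift in tool axes (mm) and rz (deg) to TCP x,y,z with tool y at world angle phi (deg); shift given after the turn"""
    o=r.get_obs();R=cv2.Rodrigues(o["orientation"])[0]
    p=np.degrees(np.arctan2(R[1,1],R[0,1]));t=p if phi is None else phi
    a=np.radians(t);Y=np.array([np.cos(a),np.sin(a),0]);X=np.array([-np.sin(a),np.cos(a),0])
    d=(np.array([x,y,z])-o["tcp_pos"])*1000
    print("yaw",p.round(1),"rz",round(p-t,1),"dx",(d@X).round(1),"dy",(d@Y).round(1),"dz",(-d[2]).round(1),"tilt",R[:,2].round(3),"w",round(o["grip_width"]*1000,1),"F",o["contact_force"].round(1),"t",o["clock"],"tcp",o["tcp_pos"].round(4))
E
python3 - <<'E'
from h import *
t=cv2.imread("pics/top0.png");s=cv2.imread("pics/scene0.png")
f=lambda i,x,y:cv2.resize(i[y-14:y+14,x-14:x+14],(390,390),interpolation=cv2.INTER_LANCZOS4)
cv2.imwrite("pics/c4.png",cv2.convertScaleAbs(np.hstack([f(t,289,251),f(s,294,181)]),alpha=1.3))
go(.450,-.303,.15,-34)
q=lambda pts,x,y:[(x-20+(a+.5)/6.6-.5,y-20+(b+.5)/6.6-.5) for a,b in pts]
P=plane("top",q([(125,135),(78,97),(122,190)],176,260),.046);print("tf",P.round(4),np.degrees(np.arctan2(*(P[1]-P[2])[[1,0]])))
c=[(a-264,b) for a,b in [(378,75),(452,97),(418,193),(345,172)]]
P=plane("top",q(c,289,251),.045);print("hs",P.round(4),P.mean(0))
c=[(a-528,b) for a,b in [(635,90),(705,100),(685,185),(620,170)]]
P=plane("top",q(c,335,260),.04);print("rl",P.round(4),P.mean(0))
E
```

```text
yaw -67.7 rz -33.7 dx 374.4 dy -18.9 dz 102.4 tilt [-0.001  0.001 -1.   ] w 85.5 F [ 0.   0.8 -0.1] t 0.1 tcp [ 0.2563 -0.6239  0.2524]
tf [[0.4368 0.3049 0.046 ]
 [0.4521 0.3258 0.046 ]
 [0.4136 0.3051 0.046 ]] 28.3192772382155
hs [[ 0.4969 -0.0038  0.045 ]
 [ 0.4885 -0.0352  0.045 ]
 [ 0.4479 -0.0219  0.045 ]
 [ 0.4558  0.0089  0.045 ]] [ 0.47230017 -0.01299887  0.045     ]
rl [[ 0.4691 -0.1299  0.04  ]
 [ 0.4657 -0.1596  0.04  ]
 [ 0.4297 -0.1518  0.04  ]
 [ 0.4353 -0.1242  0.04  ]] [ 0.44994781 -0.14139848  0.04      ]
```

View pics/c4.png

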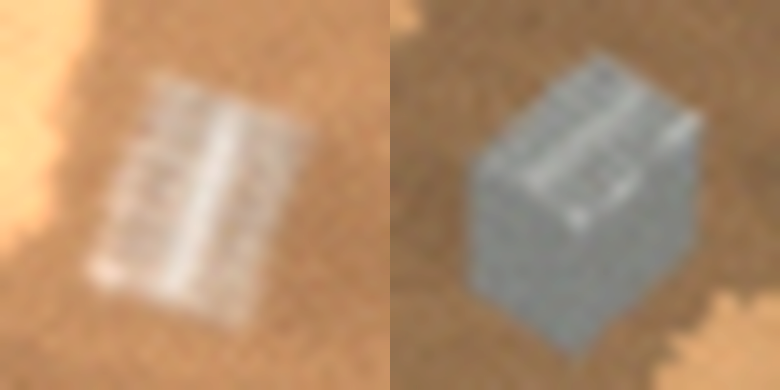

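The bright stripe is the heatsink's web. The fins run across it, so the grip is along the long image direction, φ≈-17° (41 mm measured, 40 mm given). Next I move over the short capacitor.

Call:
step_arm(moves=[{"rz": -8.4,"gripper": 1},{"rz": -8.4},{"rz": -8.4},{"rz": -8.5},{"dx": 50,"dy": -3,"dz": 10},{"dx": 60,"dy": -3,"dz": 15},{"dx": 60,"dy": -3,"dz": 15},{"dx": 60,"dy": -3,"dz": 15},{"dx": 60,"dy": -3,"dz": 15},{"dx": 50,"dy": -3,"dz": 17},{"dx": 34,"dy": -1,"dz": 15},{},{}], grip_force=40)

```text
invalid input at $.moves[0]: expected keys rx, ry, rz, dx, dy, dz, gripper
```

```bash
python3 - <<'E'
from h import *
go(.450,-.303,.042)
cv2.imwrite("pics/s1.png",np.hstack([cv2.resize(r.grab_frame("top")[200:320,330:460],(390,360)),cv2.resize(r.grab_frame("scene")[90:210,150:280],(390,360))]))
E
```

```text
yaw -67.7 rz 0.0 dx 301.1 dy -223.3 dz 210.4 tilt [-0.001  0.001 -1.   ] w 85.5 F [ 0.   0.8 -0.1] t 0.1 tcp [ 0.2563 -0.6239  0.2524]
```

View pics/s1.png

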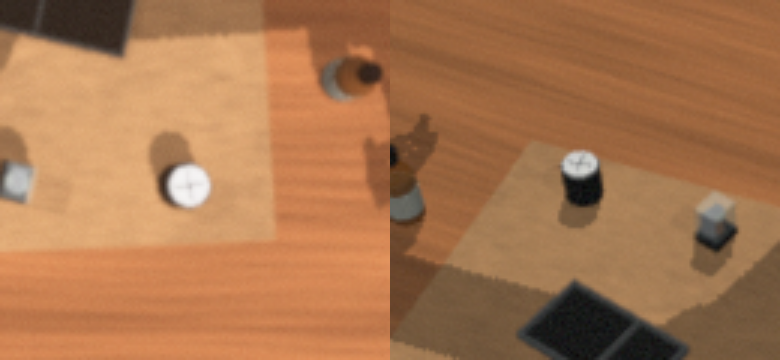

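The call was refused because every row needs all seven keys. The arm hasn't moved, and the picture only shows the unmoved scene. I'll resend it with full rows.

Call:
step_arm(moves=[{"rx": 0,"ry": 0,"rz": -8.4,"dx": 0,"dy": 0,"dz": 0,"gripper": 1},{"rx": 0,"ry": 0,"rz": -8.4,"dx": 0,"dy": 0,"dz": 0,"gripper": 1},{"rx": 0,"ry": 0,"rz": -8.4,"dx": 0,"dy": 0,"dz": 0,"gripper": 1},{"rx": 0,"ry": 0,"rz": -8.5,"dx": 0,"dy": 0,"dz": 0,"gripper": 1},{"rx": 0,"ry": 0,"rz": 0,"dx": 50,"dy": -3,"dz": 10,"gripper": 1},{"rx": 0,"ry": 0,"rz": 0,"dx": 60,"dy": -3,"dz": 15,"gripper": 1},{"rx": 0,"ry": 0,"rz": 0,"dx": 60,"dy": -3,"dz": 15,"gripper": 1},{"rx": 0,"ry": 0,"rz": 0,"dx": 60,"dy": -3,"dz": 15,"gripper": 1},{"rx": 0,"ry": 0,"rz": 0,"dx": 60,"dy": -3,"dz": 15,"gripper": 1},{"rx": 0,"ry": 0,"rz": 0,"dx": 50,"dy": -3,"dz": 17,"gripper": 1},{"rx": 0,"ry": 0,"rz": 0,"dx": 34,"dy": -1,"dz": 15,"gripper": 1},{"rx": 0,"ry": 0,"rz": 0,"dx": 0,"dy": 0,"dz": 0,"gripper": 1},{"rx": 0,"ry": 0,"rz": 0,"dx": 0,"dy": 0,"dz": 0,"gripper": 1}], grip_force=40)

```text
clock: 1.82
tcp_pos: [0.4494, -0.3044, 0.1514]
orientation: [2.774, 1.475, -0.001]
contact_force: [0.2, -0.7, 1.0]
grip_width: 0.0853
gripper_force: 0.0
```

```bash
python3 - <<'E'
from h import *
go(.450,-.303,.042)
E
```

```text
yaw -34.0 rz 0.0 dx 1.5 dy -0.2 dz 109.4 tilt [-0.    -0.001 -1.   ] w 85.3 F [ 0.2 -0.7  1. ] t 1.825 tcp [ 0.4494 -0.3044  0.1514]
```

Call:
step_arm(moves=[{"rx": 0,"ry": 0,"rz": 0,"dx": 1.5,"dy": 0,"dz": 20,"gripper": 1},{"rx": 0,"ry": 0,"rz": 0,"dx": 0,"dy": 0,"dz": 35,"gripper": 1},{"rx": 0,"ry": 0,"rz": 0,"dx": 0,"dy": 0,"dz": 34,"gripper": 1},{"rx": 0,"ry": 0,"rz": 0,"dx": 0,"dy": 0,"dz": 20,"gripper": 1},{"rx": 0,"ry": 0,"rz": 0,"dx": 0,"dy": 0,"dz": 0,"gripper": 1},{"rx": 0,"ry": 0,"rz": 0,"dx": 0,"dy": 0,"dz": 0,"gripper": -1},{"rx": 0,"ry": 0,"rz": 0,"dx": 0,"dy": 0,"dz": 0,"gripper": -1},{"rx": 0,"ry": 0,"rz": 0,"dx": 0,"dy": 0,"dz": 0,"gripper": -1},{"rx": 0,"ry": 0,"rz": 0,"dx": 0,"dy": 0,"dz": 0,"gripper": -1},{"rx": 0,"ry": 0,"rz": 0,"dx": 0,"dy": 0,"dz": 0,"gripper": -1},{"rx": 0,"ry": 0,"rz": 0,"dx": 0,"dy": 0,"dz": 0,"gripper": -1},{"rx": 0,"ry": 0,"rz": 0,"dx": 0,"dy": 0,"dz": 0,"gripper": -1},{"rx": 0,"ry": 0,"rz": 0,"dx": 0,"dy": 0,"dz": 0,"gripper": -1}])

```text
clock: 3.45
tcp_pos: [0.4511, -0.3029, 0.0436]
orientation: [2.772, 1.475, 0.001]
contact_force: [-1.4, 0.1, 6.2]
grip_width: 0.0409
gripper_force: 39.8
```

```bash
python3 - <<'E'
from h import *
# tray targets: c + R(yaw) @ (0,y)
for n,c,a,y in [('short',(.627,-.1835),-.195,-.0295),('relay',(.627,-.1835),-.195,.0435),('tf',(.617,.1705),-.297,.063),('hs',(.617,.1705),-.297,-.015),('tall',(.617,.1705),-.297,-.078)]:
    print(n,c[0]-y*np.sin(a),c[1]+y*np.cos(a))
go(.6213,-.2125,.10,-20)
E
```

```text
short 0.6212838872186086 -0.21244090625171252
relay 0.6354288442708653 -0.1408244263745934
tf 0.6354371309141417 0.23074178121250072
hs 0.6126102069252044 0.15615671875892842
tall 0.5941730760110627 0.09591493754642773
yaw -34.0 rz -14.0 dx 143.2 dy 129.0 dz -56.4 tilt [ 0.001 -0.001 -1.   ] w 40.9 F [-1.4  0.1  6.2] t 3.45 tcp [ 0.4511 -0.3029  0.0436]
```

Call:
step_arm(moves=[{"rx": 0,"ry": 0,"rz": 0,"dx": 0,"dy": 0,"dz": -20,"gripper": -1},{"rx": 0,"ry": 0,"rz": 0,"dx": 0,"dy": 0,"dz": -36,"gripper": -1},{"rx": 0,"ry": 0,"rz": -7,"dx": 0,"dy": 0,"dz": 0,"gripper": -1},{"rx": 0,"ry": 0,"rz": -7,"dx": 0,"dy": 0,"dz": 0,"gripper": -1},{"rx": 0,"ry": 0,"rz": 0,"dx": 25,"dy": 22,"dz": 0,"gripper": -1},{"rx": 0,"ry": 0,"rz": 0,"dx": 33,"dy": 30,"dz": 0,"gripper": -1},{"rx": 0,"ry": 0,"rz": 0,"dx": 33,"dy": 30,"dz": 0,"gripper": -1},{"rx": 0,"ry": 0,"rz": 0,"dx": 30,"dy": 27,"dz": 0,"gripper": -1},{"rx": 0,"ry": 0,"rz": 0,"dx": 22,"dy": 20,"dz": 0,"gripper": -1},{"rx": 0,"ry": 0,"rz": 0,"dx": 0,"dy": 0,"dz": 0,"gripper": -1},{"rx": 0,"ry": 0,"rz": 0,"dx": 0,"dy": 0,"dz": 0,"gripper": -1}])

```text
clock: 4.82
tcp_pos: [0.6197, -0.2127, 0.0982]
orientation: [-2.573, -1.802, 0.002]
contact_force: [-0.7, -0.4, -0.2]
grip_width: 0.0406
gripper_force: 40.7
```

```bash
python3 - <<'E'
from h import *
go(.6213,-.2125,.0475)
cv2.imwrite("pics/s2.png",np.hstack([cv2.resize(r.grab_frame("top")[150:270,320:450],(390,360)),cv2.resize(r.grab_frame("scene")[110:230,150:280],(390,360))]))
E
```

```text
yaw -20.0 rz 0.0 dx 0.7 dy 1.4 dz 50.7 tilt [-0.001 -0.001 -1.   ] w 40.6 F [-0.7 -0.4 -0.2] t 4.825 tcp [ 0.6197 -0.2127  0.0982]
```

View pics/s2.png

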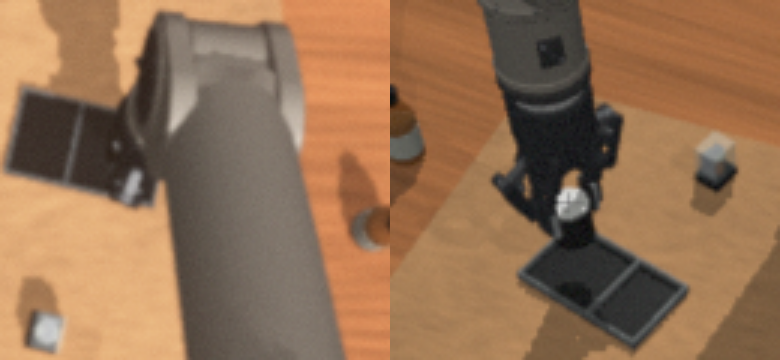

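The short capacitor is held upright above the wider compartment (scene panel, about (575,220)), so I'll lower it.

Call:
step_arm(moves=[{"rx": 0,"ry": 0,"rz": 0,"dx": 1,"dy": 1,"dz": 15,"gripper": -1},{"rx": 0,"ry": 0,"rz": 0,"dx": 0,"dy": 0,"dz": 20,"gripper": -1},{"rx": 0,"ry": 0,"rz": 0,"dx": 0,"dy": 0,"dz": 12,"gripper": -1},{"rx": 0,"ry": 0,"rz": 0,"dx": 0,"dy": 0,"dz": 3,"gripper": -1},{"rx": 0,"ry": 0,"rz": 0,"dx": 0,"dy": 0,"dz": 1.5,"gripper": -1},{"rx": 0,"ry": 0,"rz": 0,"dx": 0,"dy": 0,"dz": 0,"gripper": -1},{"rx": 0,"ry": 0,"rz": 0,"dx": 0,"dy": 0,"dz": 0,"gripper": -1}])

```text
clock: 5.8
tcp_pos: [0.6223, -0.2115, 0.0472]
orientation: [2.572, 1.802, 0.001]
contact_force: [0.5, 0.7, -1.2]
grip_width: 0.0407
gripper_force: 40.8
```

Call:
step_arm(moves=[{"rx": 0,"ry": 0,"rz": 0,"dx": 0,"dy": 0,"dz": 1,"gripper": -1},{"rx": 0,"ry": 0,"rz": 0,"dx": 0,"dy": 0,"dz": 0,"gripper": -1},{"rx": 0,"ry": 0,"rz": 0,"dx": 0,"dy": 0,"dz": 0,"gripper": -1}])

```text
clock: 6.18
tcp_pos: [0.6224, -0.2115, 0.0467]
orientation: [2.572, 1.802, 0.001]
contact_force: [-1.7, -0.1, 5.4]
grip_width: 0.0407
gripper_force: 41.4
```

Call:
step_arm(moves=[{"rx": 0,"ry": 0,"rz": 0,"dx": 0,"dy": 0,"dz": 0,"gripper": 1},{"rx": 0,"ry": 0,"rz": 0,"dx": 0,"dy": 0,"dz": 0,"gripper": 1},{"rx": 0,"ry": 0,"rz": 0,"dx": 0,"dy": 0,"dz": 0,"gripper": 1},{"rx": 0,"ry": 0,"rz": 0,"dx": 0,"dy": 0,"dz": 0,"gripper": 1},{"rx": 0,"ry": 0,"rz": 0,"dx": 0,"dy": 0,"dz": 0,"gripper": 1},{"rx": 0,"ry": 0,"rz": 0,"dx": 0,"dy": 0,"dz": -20,"gripper": 1},{"rx": 0,"ry": 0,"rz": 0,"dx": 0,"dy": 0,"dz": -40,"gripper": 1},{"rx": 0,"ry": 0,"rz": -9,"dx": 0,"dy": 0,"dz": 0,"gripper": 1},{"rx": 0,"ry": 0,"rz": 0,"dx": 0,"dy": 0,"dz": 0,"gripper": 1}])

```text
clock: 7.3
tcp_pos: [0.6224, -0.2117, 0.1076]
orientation: [2.424, 1.996, 0.002]
contact_force: [-0.4, 0.7, 0.3]
grip_width: 0.0854
gripper_force: 0.0
```

```bash
python3 - <<'E'
from h import *
go(.450,-.1415,.10,-11)
E
```

```text
yaw -11.1 rz -0.1 dx 36.0 dy -182.6 dz 7.6 tilt [ 0.002 -0.    -1.   ] w 85.4 F [-0.4  0.7  0.3] t 7.3 tcp [ 0.6224 -0.2117  0.1076]
```

Call:
step_arm(moves=[{"rx": 0,"ry": 0,"rz": 0,"dx": 6,"dy": -30,"dz": 0,"gripper": 1},{"rx": 0,"ry": 0,"rz": 0,"dx": 10,"dy": -50,"dz": 0,"gripper": 1},{"rx": 0,"ry": 0,"rz": 0,"dx": 10,"dy": -50,"dz": 0,"gripper": 1},{"rx": 0,"ry": 0,"rz": 0,"dx": 7,"dy": -35,"dz": 0,"gripper": 1},{"rx": 0,"ry": 0,"rz": 0,"dx": 3,"dy": -17.5,"dz": 0,"gripper": 1},{"rx": 0,"ry": 0,"rz": 0,"dx": 0,"dy": 0,"dz": 0,"gripper": 1},{"rx": 0,"ry": 0,"rz": 0,"dx": 0,"dy": 0,"dz": 25,"gripper": 1},{"rx": 0,"ry": 0,"rz": 0,"dx": 0,"dy": 0,"dz": 25,"gripper": 1},{"rx": 0,"ry": 0,"rz": 0,"dx": 0,"dy": 0,"dz": 14,"gripper": 1},{"rx": 0,"ry": 0,"rz": 0,"dx": 0,"dy": 0,"dz": 0,"gripper": 1},{"rx": 0,"ry": 0,"rz": 0,"dx": 0,"dy": 0,"dz": 0,"gripper": -1},{"rx": 0,"ry": 0,"rz": 0,"dx": 0,"dy": 0,"dz": 0,"gripper": -1},{"rx": 0,"ry": 0,"rz": 0,"dx": 0,"dy": 0,"dz": 0,"gripper": -1},{"rx": 0,"ry": 0,"rz": 0,"dx": 0,"dy": 0,"dz": 0,"gripper": -1},{"rx": 0,"ry": 0,"rz": 0,"dx": 0,"dy": 0,"dz": 0,"gripper": -1},{"rx": 0,"ry": 0,"rz": 0,"dx": 0,"dy": 0,"dz": 0,"gripper": -1},{"rx": 0,"ry": 0,"rz": 0,"dx": 0,"dy": 0,"dz": 0,"gripper": -1},{"rx": 0,"ry": 0,"rz": 0,"dx": 0,"dy": 0,"dz": 0,"gripper": -1}])

```text
clock: 9.55
tcp_pos: [0.45, -0.1415, 0.0425]
orientation: [2.423, 1.998, 0.001]
contact_force: [-0.5, 0.4, 5.5]
grip_width: 0.0335
gripper_force: 39.7
```

```bash
python3 - <<'E'
from h import *
go(.6354,-.1408,.10)
E
```

```text
yaw -11.0 rz 0.0 dx 36.0 dy 181.8 dz -57.5 tilt [ 0.001 -0.    -1.   ] w 33.5 F [-0.5  0.4  5.5] t 9.55 tcp [ 0.45   -0.1415  0.0425]
```

Call:
step_arm(moves=[{"rx": 0,"ry": 0,"rz": 0,"dx": 0,"dy": 0,"dz": -20,"gripper": -1},{"rx": 0,"ry": 0,"rz": 0,"dx": 0,"dy": 0,"dz": -36,"gripper": -1},{"rx": 0,"ry": 0,"rz": 0,"dx": 3,"dy": 17,"dz": 0,"gripper": -1},{"rx": 0,"ry": 0,"rz": 0,"dx": 8,"dy": 40,"dz": 0,"gripper": -1},{"rx": 0,"ry": 0,"rz": 0,"dx": 9,"dy": 45,"dz": 0,"gripper": -1},{"rx": 0,"ry": 0,"rz": 0,"dx": 9,"dy": 45,"dz": 0,"gripper": -1},{"rx": 0,"ry": 0,"rz": 0,"dx": 7,"dy": 35,"dz": 0,"gripper": -1},{"rx": 0,"ry": 0,"rz": 0,"dx": 0,"dy": 0,"dz": 0,"gripper": -1},{"rx": 0,"ry": 0,"rz": 0,"dx": 0,"dy": 0,"dz": 0,"gripper": -1},{"rx": 0,"ry": 0,"rz": 0,"dx": 0,"dy": 0,"dz": 20,"gripper": -1},{"rx": 0,"ry": 0,"rz": 0,"dx": 0,"dy": 0,"dz": 20,"gripper": -1},{"rx": 0,"ry": 0,"rz": 0,"dx": 0,"dy": 0,"dz": 9,"gripper": -1},{"rx": 0,"ry": 0,"rz": 0,"dx": 0,"dy": 0,"dz": 2,"gripper": -1},{"rx": 0,"ry": 0,"rz": 0,"dx": 0,"dy": 0,"dz": 1,"gripper": -1},{"rx": 0,"ry": 0,"rz": 0,"dx": 0,"dy": 0,"dz": 0,"gripper": -1},{"rx": 0,"ry": 0,"rz": 0,"dx": 0,"dy": 0,"dz": 0,"gripper": -1}])

```text
clock: 11.55
tcp_pos: [0.6354, -0.1407, 0.0462]
orientation: [2.423, 1.999, 0.001]
contact_force: [0.1, -0.1, -0.5]
grip_width: 0.0334
gripper_force: 40.1
```

Next I lower it the last bit, release, and go towards the heatsink.

Call:
step_arm(moves=[{"rx": 0,"ry": 0,"rz": 0,"dx": 0,"dy": 0,"dz": 1,"gripper": -1},{"rx": 0,"ry": 0,"rz": 0,"dx": 0,"dy": 0,"dz": 0,"gripper": -1},{"rx": 0,"ry": 0,"rz": 0,"dx": 0,"dy": 0,"dz": 0,"gripper": -1}])

```text
clock: 11.92
tcp_pos: [0.6354, -0.1407, 0.0456]
orientation: [2.423, 1.998, 0.001]
contact_force: [-2.1, 0.4, 5.5]
grip_width: 0.0333
gripper_force: 40.7
```

Call:
step_arm(moves=[{"rx": 0,"ry": 0,"rz": 0,"dx": 0,"dy": 0,"dz": 0,"gripper": 1},{"rx": 0,"ry": 0,"rz": 0,"dx": 0,"dy": 0,"dz": 0,"gripper": 1},{"rx": 0,"ry": 0,"rz": 0,"dx": 0,"dy": 0,"dz": 0,"gripper": 1},{"rx": 0,"ry": 0,"rz": 0,"dx": 0,"dy": 0,"dz": 0,"gripper": 1},{"rx": 0,"ry": 0,"rz": 0,"dx": 0,"dy": 0,"dz": 0,"gripper": 1},{"rx": 0,"ry": 0,"rz": 0,"dx": 0,"dy": 0,"dz": -20,"gripper": 1},{"rx": 0,"ry": 0,"rz": 0,"dx": 0,"dy": 0,"dz": -40,"gripper": 1},{"rx": 0,"ry": 0,"rz": 6,"dx": 0,"dy": 0,"dz": 0,"gripper": 1},{"rx": 0,"ry": 0,"rz": 0,"dx": 0,"dy": 0,"dz": 0,"gripper": 1}])

```text
clock: 13.05
tcp_pos: [0.6357, -0.1407, 0.1066]
orientation: [2.523, 1.869, 0.002]
contact_force: [-0.2, -0.6, -0.2]
grip_width: 0.085
gripper_force: 0.0
```

```bash
python3 - <<'E'
from h import *
go(.472,-.013,.042,-17)
E
```

```text
yaw -16.9 rz 0.1 dx 74.3 dy -193.9 dz 64.6 tilt [ 0.002 -0.001 -1.   ] w 85.0 F [-0.2 -0.6 -0.2] t 13.05 tcp [ 0.6357 -0.1407  0.1066]
```

Call:
step_arm(moves=[{"rx": 0,"ry": 0,"rz": 0,"dx": 11,"dy": -29,"dz": 0,"gripper": 1},{"rx": 0,"ry": 0,"rz": 0,"dx": 19,"dy": -50,"dz": 0,"gripper": 1},{"rx": 0,"ry": 0,"rz": 0,"dx": 20,"dy": -52,"dz": 0,"gripper": 1},{"rx": 0,"ry": 0,"rz": 0,"dx": 16,"dy": -42,"dz": 0,"gripper": 1},{"rx": 0,"ry": 0,"rz": 0,"dx": 8,"dy": -21,"dz": 0,"gripper": 1},{"rx": 0,"ry": 0,"rz": 0,"dx": 0,"dy": 0,"dz": 0,"gripper": 1},{"rx": 0,"ry": 0,"rz": 0,"dx": 0,"dy": 0,"dz": 25,"gripper": 1},{"rx": 0,"ry": 0,"rz": 0,"dx": 0,"dy": 0,"dz": 25,"gripper": 1},{"rx": 0,"ry": 0,"rz": 0,"dx": 0,"dy": 0,"dz": 15,"gripper": 1},{"rx": 0,"ry": 0,"rz": 0,"dx": 0,"dy": 0,"dz": 0,"gripper": 1},{"rx": 0,"ry": 0,"rz": 0,"dx": 0,"dy": 0,"dz": 0,"gripper": -1},{"rx": 0,"ry": 0,"rz": 0,"dx": 0,"dy": 0,"dz": 0,"gripper": -1},{"rx": 0,"ry": 0,"rz": 0,"dx": 0,"dy": 0,"dz": 0,"gripper": -1},{"rx": 0,"ry": 0,"rz": 0,"dx": 0,"dy": 0,"dz": 0,"gripper": -1},{"rx": 0,"ry": 0,"rz": 0,"dx": 0,"dy": 0,"dz": 0,"gripper": -1},{"rx": 0,"ry": 0,"rz": 0,"dx": 0,"dy": 0,"dz": 0,"gripper": -1},{"rx": 0,"ry": 0,"rz": 0,"dx": 0,"dy": 0,"dz": 0,"gripper": -1},{"rx": 0,"ry": 0,"rz": 0,"dx": 0,"dy": 0,"dz": 0,"gripper": -1}])

```text
clock: 15.3
tcp_pos: [0.4718, -0.0132, 0.0406]
orientation: [2.524, 1.869, 0.002]
contact_force: [-0.7, -0.9, 5.4]
grip_width: 0.0396
gripper_force: 40.7
```

```bash
python3 - <<'E'
from h import *
go(.6126,.1562,.10)
E
```

```text
yaw -17.0 rz 0.0 dx 203.1 dy 85.2 dz -59.4 tilt [ 0.002 -0.    -1.   ] w 39.6 F [-0.7 -0.9  5.4] t 15.3 tcp [ 0.4718 -0.0132  0.0406]
```

Call:
step_arm(moves=[{"rx": 0,"ry": 0,"rz": 0,"dx": 0,"dy": 0,"dz": -20,"gripper": -1},{"rx": 0,"ry": 0,"rz": 0,"dx": 0,"dy": 0,"dz": -40,"gripper": -1},{"rx": 0,"ry": 0,"rz": 0,"dx": 5,"dy": 25,"dz": -20,"gripper": -1},{"rx": 0,"ry": 0,"rz": 0,"dx": 30,"dy": 20,"dz": 0,"gripper": -1},{"rx": 0,"ry": 0,"rz": 0,"dx": 45,"dy": 15,"dz": 0,"gripper": -1},{"rx": 0,"ry": 0,"rz": 0,"dx": 48,"dy": 10,"dz": 0,"gripper": -1},{"rx": 0,"ry": 0,"rz": 0,"dx": 45,"dy": 10,"dz": 0,"gripper": -1},{"rx": 0,"ry": 0,"rz": 0,"dx": 30,"dy": 5,"dz": 0,"gripper": -1},{"rx": 0,"ry": 0,"rz": 0,"dx": 0,"dy": 0,"dz": 0,"gripper": -1},{"rx": 0,"ry": 0,"rz": 0,"dx": 0,"dy": 0,"dz": 0,"gripper": -1},{"rx": 0,"ry": 0,"rz": 0,"dx": 0,"dy": 0,"dz": 25,"gripper": -1},{"rx": 0,"ry": 0,"rz": 0,"dx": 0,"dy": 0,"dz": 30,"gripper": -1},{"rx": 0,"ry": 0,"rz": 0,"dx": 0,"dy": 0,"dz": 14,"gripper": -1},{"rx": 0,"ry": 0,"rz": 0,"dx": 0,"dy": 0,"dz": 4,"gripper": -1},{"rx": 0,"ry": 0,"rz": 0,"dx": 0,"dy": 0,"dz": 0,"gripper": -1},{"rx": 0,"ry": 0,"rz": 0,"dx": 0,"dy": 0,"dz": 0,"gripper": -1}])

```text
clock: 17.3
tcp_pos: [0.6124, 0.1563, 0.0479]
orientation: [2.524, 1.869, 0.003]
contact_force: [-0.5, 0.0, -0.2]
grip_width: 0.0395
gripper_force: 40.5
```

```bash
python3 - <<'E'
from h import *
go(.6126,.1562,.0436)
cv2.imwrite("pics/s3.png",cv2.resize(r.grab_frame("scene")[120:290,190:420],None,fx=3.4,fy=3.4,interpolation=cv2.INTER_CUBIC))
E
```

```text
yaw -17.0 rz 0.0 dx -0.1 dy 0.2 dz 4.3 tilt [ 0.002  0.001 -1.   ] w 39.5 F [-0.5  0.  -0.2] t 17.3 tcp [0.6124 0.1563 0.0479]
```

View pics/s3.png

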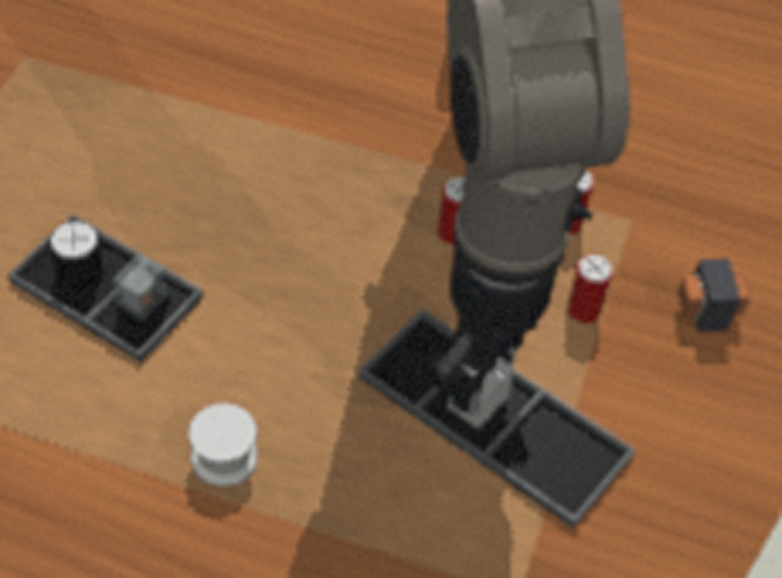

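The short capacitor (75,255) and relay (138,290) stand upright in tray2, and the heatsink is over the middle compartment at (485,395). I'll set it down.

Call:
step_arm(moves=[{"rx": 0,"ry": 0,"rz": 0,"dx": 0,"dy": 0,"dz": 2.5,"gripper": -1},{"rx": 0,"ry": 0,"rz": 0,"dx": 0,"dy": 0,"dz": 1.5,"gripper": -1},{"rx": 0,"ry": 0,"rz": 0,"dx": 0,"dy": 0,"dz": 0.5,"gripper": -1},{"rx": 0,"ry": 0,"rz": 0,"dx": 0,"dy": 0,"dz": 0,"gripper": -1},{"rx": 0,"ry": 0,"rz": 0,"dx": 0,"dy": 0,"dz": 0,"gripper": -1}])

```text
clock: 17.98
tcp_pos: [0.6119, 0.1562, 0.0437]
orientation: [2.524, 1.869, 0.0]
contact_force: [-4.5, -1.0, 10.5]
grip_width: 0.039
gripper_force: 41.9
```

Call:
step_arm(moves=[{"rx": 0,"ry": 0,"rz": 0,"dx": 0,"dy": 0,"dz": 0,"gripper": 1},{"rx": 0,"ry": 0,"rz": 0,"dx": 0,"dy": 0,"dz": 0,"gripper": 1},{"rx": 0,"ry": 0,"rz": 0,"dx": 0,"dy": 0,"dz": 0,"gripper": 1},{"rx": 0,"ry": 0,"rz": 0,"dx": 0,"dy": 0,"dz": 0,"gripper": 1},{"rx": 0,"ry": 0,"rz": 0,"dx": 0,"dy": 0,"dz": 0,"gripper": 1},{"rx": 0,"ry": 0,"rz": 0,"dx": 0,"dy": 0,"dz": -20,"gripper": 1},{"rx": 0,"ry": 0,"rz": 0,"dx": 0,"dy": 0,"dz": -45,"gripper": 1},{"rx": 0,"ry": 0,"rz": -8.5,"dx": 0,"dy": 0,"dz": -40,"gripper": 1},{"rx": 0,"ry": 0,"rz": -8.5,"dx": 0,"dy": 0,"dz": 0,"gripper": 1},{"rx": 0,"ry": 0,"rz": 0,"dx": 0,"dy": 0,"dz": 0,"gripper": 1}])

```text
clock: 19.23
tcp_pos: [0.6121, 0.1561, 0.149]
orientation: [2.222, 2.22, 0.003]
contact_force: [-0.5, -0.0, 0.1]
grip_width: 0.0852
gripper_force: 0.0
```

```bash
python3 - <<'E'
from h import *
go(.4795,.1364,.054,0)
E
```

```text
yaw -0.1 rz -0.1 dx -19.7 dy -132.6 dz 95.0 tilt [ 0.002  0.001 -1.   ] w 85.2 F [-0.5 -0.   0.1] t 19.225 tcp [0.6121 0.1561 0.149 ]
```

Call:
step_arm(moves=[{"rx": 0,"ry": 0,"rz": 0,"dx": -4,"dy": -25,"dz": 0,"gripper": 1},{"rx": 0,"ry": 0,"rz": 0,"dx": -6,"dy": -43,"dz": 0,"gripper": 1},{"rx": 0,"ry": 0,"rz": 0,"dx": -6,"dy": -40,"dz": 0,"gripper": 1},{"rx": 0,"ry": 0,"rz": 0,"dx": -4,"dy": -24.5,"dz": 0,"gripper": 1},{"rx": 0,"ry": 0,"rz": 0,"dx": 0,"dy": 0,"dz": 0,"gripper": 1},{"rx": 0,"ry": 0,"rz": 0,"dx": 0,"dy": 0,"dz": 25,"gripper": 1},{"rx": 0,"ry": 0,"rz": 0,"dx": 0,"dy": 0,"dz": 35,"gripper": 1},{"rx": 0,"ry": 0,"rz": 0,"dx": 0,"dy": 0,"dz": 28,"gripper": 1},{"rx": 0,"ry": 0,"rz": 0,"dx": 0,"dy": 0,"dz": 13,"gripper": 1},{"rx": 0,"ry": 0,"rz": 0,"dx": 0,"dy": 0,"dz": 0,"gripper": 1},{"rx": 0,"ry": 0,"rz": 0,"dx": 0,"dy": 0,"dz": 0,"gripper": -1},{"rx": 0,"ry": 0,"rz": 0,"dx": 0,"dy": 0,"dz": 0,"gripper": -1},{"rx": 0,"ry": 0,"rz": 0,"dx": 0,"dy": 0,"dz": 0,"gripper": -1},{"rx": 0,"ry": 0,"rz": 0,"dx": 0,"dy": 0,"dz": 0,"gripper": -1},{"rx": 0,"ry": 0,"rz": 0,"dx": 0,"dy": 0,"dz": 0,"gripper": -1},{"rx": 0,"ry": 0,"rz": 0,"dx": 0,"dy": 0,"dz": 0,"gripper": -1},{"rx": 0,"ry": 0,"rz": 0,"dx": 0,"dy": 0,"dz": 0,"gripper": -1},{"rx": 0,"ry": 0,"rz": 0,"dx": 0,"dy": 0,"dz": 0,"gripper": -1}])

```text
clock: 21.48
tcp_pos: [0.4796, 0.1362, 0.047]
orientation: [2.22, 2.222, 0.001]
contact_force: [-1.0, -0.2, 7.1]
grip_width: 0.029
gripper_force: 39.2
```

```bash
python3 - <<'E'
from h import *
go(.5942,.0959,.14,-17)
E
```

```text
yaw 0.0 rz 17.0 dx -5.0 dy 121.4 dz -93.0 tilt [ 0.001  0.    -1.   ] w 29.0 F [-1.  -0.2  7.1] t 21.475 tcp [0.4796 0.1362 0.047 ]
```

Call:
step_arm(moves=[{"rx": 0,"ry": 0,"rz": 0,"dx": 0,"dy": 0,"dz": -20,"gripper": -1},{"rx": 0,"ry": 0,"rz": 0,"dx": 0,"dy": 0,"dz": -40,"gripper": -1},{"rx": 0,"ry": 0,"rz": 0,"dx": 0,"dy": 0,"dz": -32,"gripper": -1},{"rx": 0,"ry": 0,"rz": 8.5,"dx": 0,"dy": 0,"dz": 0,"gripper": -1},{"rx": 0,"ry": 0,"rz": 8.5,"dx": 0,"dy": 0,"dz": 0,"gripper": -1},{"rx": 0,"ry": 0,"rz": 0,"dx": -1,"dy": 25,"dz": 0,"gripper": -1},{"rx": 0,"ry": 0,"rz": 0,"dx": -2,"dy": 38,"dz": 0,"gripper": -1},{"rx": 0,"ry": 0,"rz": 0,"dx": -1,"dy": 35,"dz": 0,"gripper": -1},{"rx": 0,"ry": 0,"rz": 0,"dx": -1,"dy": 23.5,"dz": 0,"gripper": -1},{"rx": 0,"ry": 0,"rz": 0,"dx": 0,"dy": 0,"dz": 0,"gripper": -1},{"rx": 0,"ry": 0,"rz": 0,"dx": 0,"dy": 0,"dz": 0,"gripper": -1},{"rx": 0,"ry": 0,"rz": 0,"dx": 0,"dy": 0,"dz": 25,"gripper": -1},{"rx": 0,"ry": 0,"rz": 0,"dx": 0,"dy": 0,"dz": 35,"gripper": -1},{"rx": 0,"ry": 0,"rz": 0,"dx": 0,"dy": 0,"dz": 20,"gripper": -1},{"rx": 0,"ry": 0,"rz": 0,"dx": 0,"dy": 0,"dz": 4,"gripper": -1},{"rx": 0,"ry": 0,"rz": 0,"dx": 0,"dy": 0,"dz": 2,"gripper": -1},{"rx": 0,"ry": 0,"rz": 0,"dx": 0,"dy": 0,"dz": 0,"gripper": -1},{"rx": 0,"ry": 0,"rz": 0,"dx": 0,"dy": 0,"dz": 0,"gripper": -1}])

```text
clock: 23.72
tcp_pos: [0.5945, 0.0959, 0.0532]
orientation: [2.524, 1.869, 0.002]
contact_force: [0.5, 0.5, -0.3]
grip_width: 0.0289
gripper_force: 39.7
```

```bash
python3 - <<'E'
from h import *
go(.5942,.0959,.050)
E
```

```text
yaw -17.0 rz 0.0 dx -0.1 dy -0.3 dz 3.2 tilt [ 0.001  0.    -1.   ] w 28.9 F [ 0.5  0.5 -0.3] t 23.725 tcp [0.5945 0.0959 0.0532]
```

Call:
step_arm(moves=[{"rx": 0,"ry": 0,"rz": 0,"dx": 0,"dy": 0,"dz": 2,"gripper": -1},{"rx": 0,"ry": 0,"rz": 0,"dx": 0,"dy": 0,"dz": 1,"gripper": -1},{"rx": 0,"ry": 0,"rz": 0,"dx": 0,"dy": 0,"dz": 0.5,"gripper": -1},{"rx": 0,"ry": 0,"rz": 0,"dx": 0,"dy": 0,"dz": 0,"gripper": -1},{"rx": 0,"ry": 0,"rz": 0,"dx": 0,"dy": 0,"dz": 0,"gripper": -1}])

```text
clock: 24.35
tcp_pos: [0.5942, 0.0959, 0.05]
orientation: [2.524, 1.869, 0.001]
contact_force: [-2.6, 0.1, 11.0]
grip_width: 0.0289
gripper_force: 40.8
```

Call:
step_arm(moves=[{"rx": 0,"ry": 0,"rz": 0,"dx": 0,"dy": 0,"dz": 0,"gripper": 1},{"rx": 0,"ry": 0,"rz": 0,"dx": 0,"dy": 0,"dz": 0,"gripper": 1},{"rx": 0,"ry": 0,"rz": 0,"dx": 0,"dy": 0,"dz": 0,"gripper": 1},{"rx": 0,"ry": 0,"rz": 0,"dx": 0,"dy": 0,"dz": 0,"gripper": 1},{"rx": 0,"ry": 0,"rz": 0,"dx": 0,"dy": 0,"dz": 0,"gripper": 1},{"rx": 0,"ry": 0,"rz": 0,"dx": 0,"dy": 0,"dz": -20,"gripper": 1},{"rx": 0,"ry": 0,"rz": 0,"dx": 0,"dy": 0,"dz": -45,"gripper": 1},{"rx": 0,"ry": 0,"rz": 0,"dx": 0,"dy": 0,"dz": -40,"gripper": 1},{"rx": 0,"ry": 0,"rz": -9,"dx": 0,"dy": 0,"dz": 0,"gripper": 1},{"rx": 0,"ry": 0,"rz": -9,"dx": 0,"dy": 0,"dz": 0,"gripper": 1},{"rx": 0,"ry": 0,"rz": -9,"dx": 0,"dy": 0,"dz": 0,"gripper": 1},{"rx": 0,"ry": 0,"rz": -9,"dx": 0,"dy": 0,"dz": 0,"gripper": 1},{"rx": 0,"ry": 0,"rz": -9,"dx": 0,"dy": 0,"dz": 0,"gripper": 1},{"rx": 0,"ry": 0,"rz": 0,"dx": 0,"dy": 0,"dz": 0,"gripper": 1}])

```text
clock: 26.1
tcp_pos: [0.5943, 0.0957, 0.155]
orientation: [1.619, 2.691, 0.001]
contact_force: [0.0, 0.2, -0.7]
grip_width: 0.0856
gripper_force: 0.0
```

```bash
python3 - <<'E'
from h import *
go(.4368,.3045,.10,28)
E
```

```text
yaw 27.9 rz -0.1 dx 258.3 dy -41.0 dz 55.0 tilt [ 0.001  0.    -1.   ] w 85.6 F [ 0.   0.2 -0.7] t 26.1 tcp [0.5943 0.0957 0.155 ]
```

Call:
step_arm(moves=[{"rx": 0,"ry": 0,"rz": 0,"dx": 25,"dy": -4,"dz": 0,"gripper": 1},{"rx": 0,"ry": 0,"rz": 0,"dx": 45,"dy": -7,"dz": 0,"gripper": 1},{"rx": 0,"ry": 0,"rz": 0,"dx": 55,"dy": -9,"dz": 0,"gripper": 1},{"rx": 0,"ry": 0,"rz": 0,"dx": 55,"dy": -9,"dz": 0,"gripper": 1},{"rx": 0,"ry": 0,"rz": 0,"dx": 48,"dy": -7,"dz": 0,"gripper": 1},{"rx": 0,"ry": 0,"rz": 0,"dx": 30,"dy": -5,"dz": 20,"gripper": 1},{"rx": 0,"ry": 0,"rz": 0,"dx": 0,"dy": 0,"dz": 30,"gripper": 1},{"rx": 0,"ry": 0,"rz": 0,"dx": 0,"dy": 0,"dz": 0,"gripper": 1},{"rx": 0,"ry": 0,"rz": 0,"dx": 0,"dy": 0,"dz": 0,"gripper": 1}])

```text
clock: 27.22
tcp_pos: [0.4373, 0.3043, 0.1049]
orientation: [1.62, 2.691, 0.001]
contact_force: [0.2, 0.2, 0.6]
grip_width: 0.0854
gripper_force: 0.0
```

```bash
python3 - <<'E'
from h import *
go(.4368,.3045,.042,28)
cv2.imwrite("pics/s4.png",np.hstack([cv2.resize(r.grab_frame("top")[170:290,130:280],(400,320)),cv2.resize(r.grab_frame("scene")[150:270,300:450],(400,320))]))
E
```

```text
yaw 27.9 rz -0.1 dx 0.4 dy -0.3 dz 62.9 tilt [ 0.001  0.    -1.   ] w 85.4 F [0.2 0.2 0.6] t 27.225 tcp [0.4373 0.3043 0.1049]
```

View pics/s4.png

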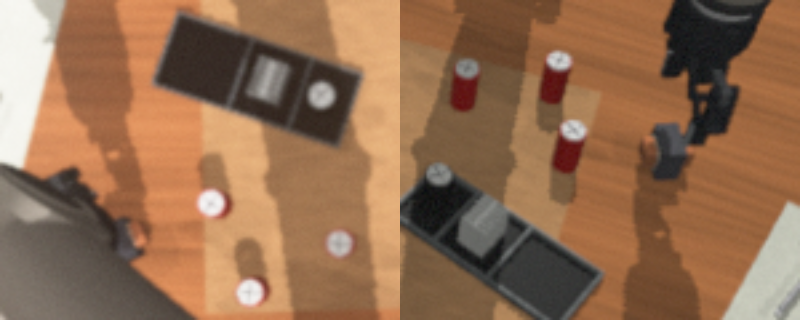

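The heatsink (268,80) and tall capacitor (321,95) stand centred in their compartments, and the fingers straddle the transformer. I'll descend and grip.

Call:
step_arm(moves=[{"rx": 0,"ry": 0,"rz": 0,"dx": 0,"dy": 0,"dz": 20,"gripper": 1},{"rx": 0,"ry": 0,"rz": 0,"dx": 0,"dy": 0,"dz": 25,"gripper": 1},{"rx": 0,"ry": 0,"rz": 0,"dx": 0,"dy": 0,"dz": 17,"gripper": 1},{"rx": 0,"ry": 0,"rz": 0,"dx": 0,"dy": 0,"dz": 0,"gripper": 1},{"rx": 0,"ry": 0,"rz": 0,"dx": 0,"dy": 0,"dz": 0,"gripper": -1},{"rx": 0,"ry": 0,"rz": 0,"dx": 0,"dy": 0,"dz": 0,"gripper": -1},{"rx": 0,"ry": 0,"rz": 0,"dx": 0,"dy": 0,"dz": 0,"gripper": -1},{"rx": 0,"ry": 0,"rz": 0,"dx": 0,"dy": 0,"dz": 0,"gripper": -1},{"rx": 0,"ry": 0,"rz": 0,"dx": 0,"dy": 0,"dz": 0,"gripper": -1},{"rx": 0,"ry": 0,"rz": 0,"dx": 0,"dy": 0,"dz": 0,"gripper": -1},{"rx": 0,"ry": 0,"rz": 0,"dx": 0,"dy": 0,"dz": 0,"gripper": -1},{"rx": 0,"ry": 0,"rz": 0,"dx": 0,"dy": 0,"dz": 0,"gripper": -1}], grip_force=70)

```text
clock: 28.82
tcp_pos: [0.4371, 0.3048, 0.043]
orientation: [1.617, 2.692, 0.002]
contact_force: [-0.4, -0.5, 6.5]
grip_width: 0.0426
gripper_force: 71.0
```

```bash
python3 - <<'E'
from h import *
go(.6354,.2307,.14,-17)
E
```

```text
yaw 28.0 rz 45.0 dx -12.8 dy 211.3 dz -97.0 tilt [ 0.002  0.001 -1.   ] w 42.6 F [-0.4 -0.5  6.5] t 28.825 tcp [0.4371 0.3048 0.043 ]
```

Call:
step_arm(moves=[{"rx": 0,"ry": 0,"rz": 0,"dx": 0,"dy": 0,"dz": -15,"gripper": -1},{"rx": 0,"ry": 0,"rz": 0,"dx": 0,"dy": 0,"dz": -30,"gripper": -1},{"rx": 0,"ry": 0,"rz": 0,"dx": 0,"dy": 0,"dz": -35,"gripper": -1},{"rx": 0,"ry": 0,"rz": 0,"dx": 0,"dy": 0,"dz": -17,"gripper": -1},{"rx": 0,"ry": 0,"rz": 9,"dx": 0,"dy": 0,"dz": 0,"gripper": -1},{"rx": 0,"ry": 0,"rz": 9,"dx": 0,"dy": 0,"dz": 0,"gripper": -1},{"rx": 0,"ry": 0,"rz": 9,"dx": 0,"dy": 0,"dz": 0,"gripper": -1},{"rx": 0,"ry": 0,"rz": 9,"dx": 0,"dy": 0,"dz": 0,"gripper": -1},{"rx": 0,"ry": 0,"rz": 9,"dx": 0,"dy": 0,"dz": 0,"gripper": -1},{"rx": 0,"ry": 0,"rz": 0,"dx": -2,"dy": 25,"dz": 0,"gripper": -1},{"rx": 0,"ry": 0,"rz": 0,"dx": -3,"dy": 45,"dz": 0,"gripper": -1},{"rx": 0,"ry": 0,"rz": 0,"dx": -3,"dy": 50,"dz": 0,"gripper": -1},{"rx": 0,"ry": 0,"rz": 0,"dx": -3,"dy": 50,"dz": 0,"gripper": -1},{"rx": 0,"ry": 0,"rz": 0,"dx": -2,"dy": 41,"dz": 0,"gripper": -1},{"rx": 0,"ry": 0,"rz": 0,"dx": 0,"dy": 0,"dz": 0,"gripper": -1},{"rx": 0,"ry": 0,"rz": 0,"dx": 0,"dy": 0,"dz": 0,"gripper": -1},{"rx": 0,"ry": 0,"rz": 0,"dx": 0,"dy": 0,"dz": 30,"gripper": -1},{"rx": 0,"ry": 0,"rz": 0,"dx": 0,"dy": 0,"dz": 30,"gripper": -1},{"rx": 0,"ry": 0,"rz": 0,"dx": 0,"dy": 0,"dz": 0,"gripper": -1},{"rx": 0,"ry": 0,"rz": 0,"dx": 0,"dy": 0,"dz": 0,"gripper": -1}])

```text
clock: 31.32
tcp_pos: [0.6344, 0.2314, 0.08]
orientation: [-2.524, -1.871, -0.002]
contact_force: [0.7, 0.0, -2.2]
grip_width: 0.0428
gripper_force: 71.6
```

```bash
python3 - <<'E'
from h import *
go(.6354,.2307,.046,-17)
cv2.imwrite("pics/s5.png",cv2.resize(r.grab_frame("scene")[170:290,280:410],None,fx=4,fy=4,interpolation=cv2.INTER_CUBIC))
E
```

```text
yaw -16.9 rz 0.1 dx -0.3 dy 1.2 dz 34.0 tilt [ 0.001  0.001 -1.   ] w 42.8 F [ 0.7  0.  -2.2] t 31.325 tcp [0.6344 0.2314 0.08  ]
```

View pics/s5.png

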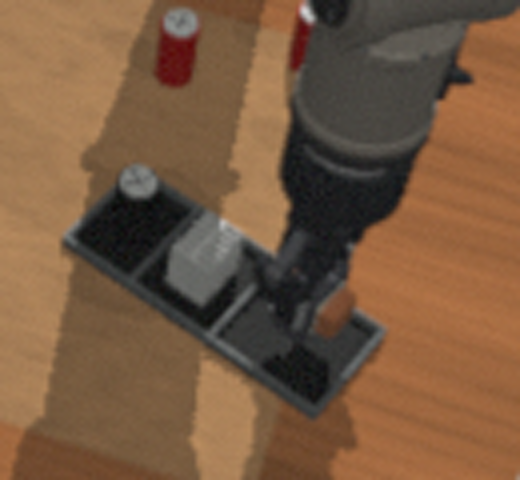

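The transformer is held upright over the widest compartment, at (320,300). I'll lower it.

Call:
step_arm(moves=[{"rx": 0,"ry": 0,"rz": 0,"dx": 0,"dy": 1,"dz": 15,"gripper": -1},{"rx": 0,"ry": 0,"rz": 0,"dx": 0,"dy": 0,"dz": 12,"gripper": -1},{"rx": 0,"ry": 0,"rz": 0,"dx": 0,"dy": 0,"dz": 4,"gripper": -1},{"rx": 0,"ry": 0,"rz": 0,"dx": 0,"dy": 0,"dz": 2,"gripper": -1},{"rx": 0,"ry": 0,"rz": 0,"dx": 0,"dy": 0,"dz": 1,"gripper": -1},{"rx": 0,"ry": 0,"rz": 0,"dx": 0,"dy": 0,"dz": 0,"gripper": -1},{"rx": 0,"ry": 0,"rz": 0,"dx": 0,"dy": 0,"dz": 0,"gripper": -1}])

```text
clock: 32.25
tcp_pos: [0.6351, 0.2298, 0.046]
orientation: [2.525, 1.869, -0.002]
contact_force: [-5.5, -2.9, 8.3]
grip_width: 0.0428
gripper_force: 73.0
```

Call:
step_arm(moves=[{"rx": 0,"ry": 0,"rz": 0,"dx": 0,"dy": 0,"dz": 0,"gripper": 1},{"rx": 0,"ry": 0,"rz": 0,"dx": 0,"dy": 0,"dz": 0,"gripper": 1},{"rx": 0,"ry": 0,"rz": 0,"dx": 0,"dy": 0,"dz": 0,"gripper": 1},{"rx": 0,"ry": 0,"rz": 0,"dx": 0,"dy": 0,"dz": 0,"gripper": 1},{"rx": 0,"ry": 0,"rz": 0,"dx": 0,"dy": 0,"dz": 0,"gripper": 1},{"rx": 0,"ry": 0,"rz": 0,"dx": 0,"dy": 0,"dz": -20,"gripper": 1},{"rx": 0,"ry": 0,"rz": 0,"dx": 0,"dy": 0,"dz": -45,"gripper": 1},{"rx": 0,"ry": 0,"rz": 0,"dx": 0,"dy": 0,"dz": -60,"gripper": 1},{"rx": 0,"ry": 0,"rz": 0,"dx": 0,"dy": -30,"dz": -40,"gripper": 1},{"rx": 0,"ry": 0,"rz": 0,"dx": 0,"dy": -50,"dz": 0,"gripper": 1},{"rx": 0,"ry": 0,"rz": 0,"dx": 0,"dy": -50,"dz": 0,"gripper": 1},{"rx": 0,"ry": 0,"rz": 0,"dx": 0,"dy": 0,"dz": 0,"gripper": 1},{"rx": 0,"ry": 0,"rz": 0,"dx": 0,"dy": 0,"dz": 0,"gripper": 1}])

```text
clock: 33.88
tcp_pos: [0.512, 0.2678, 0.2111]
orientation: [2.524, 1.869, 0.003]
contact_force: [0.6, -0.6, -0.8]
grip_width: 0.0852
gripper_force: 0.0
```

```bash
python3 - <<'E'
from h import *
s=r.grab_frame("scene");t=r.grab_frame("top")
f=lambda i,x,y,w=95,h=70:cv2.resize(i[y:y+h,x:x+w],(400,295),interpolation=cv2.INTER_CUBIC)
cv2.imwrite("pics/s6.png",np.vstack([np.hstack([f(s,290,200),f(s,180,165)]),np.hstack([f(t,183,163),f(t,303,163)])]))
E
```

```text
(no output)
```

View pics/s6.png

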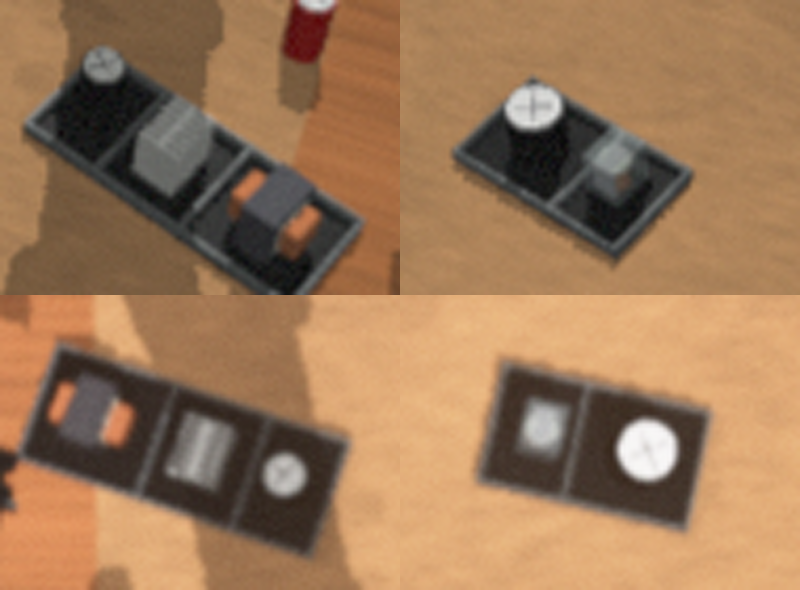

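All five parts stand upright and centred in their compartments: transformer (90,412), heatsink (200,447), tall capacitor (284,474), relay (543,428) and short capacitor (648,449). The arm is clear, so I'll hand the job in.

```bash
python3 -c "
from bench import r
print(r.hand_in())"
```

```text
the job is handed in; nothing more can be done
None
```

Both kits are made up and the job was handed in at about 34 s: in the last pictures all five parts stood upright in their compartments with the arm clear, but the hand-in returned no verdict.

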